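# Hold open the lid of a shielded source safe with its lever

## Robot

A 6-joint arm with a two-finger parallel gripper is mounted at the origin on a cart in front of the work surface, level with it; the furniture and walls round the work are solid. World frame = base frame: x ahead of the robot, y to its left, z up, the work surface at z = 0. Lengths are in mm, angles in degrees, forces in N, time in s.
With the tool pointing down it reaches from about 350 to 975 mm from the base axis. Payload 7.1 kg.
Tool frame: the origin (TCP) lies on the centre line of the jaws, within the pads' length; the fingertips stand 17 mm ahead of it and the grasp point (between the pads) lies 2 mm behind it; z points along the fingers, y is the line along which they close (so a half turn about z gives the same grasp; the last joint's range is limited). The gripper opens to 88 mm and grips with 3 to 60 N. Pads are 20 mm wide; open, the fingers measure 115 mm over their backs; the gripper's body (75 mm by 178 mm) begins 61 mm behind the grasp point.
Start: joints at [-64.63, 24.242, 93.386, -0, 62.372, -1.089], TCP at [278.489, -559.507, 239.675] pointing down, gripper open.
Joint ranges: [-172.04, 172.04], [-51.8, 120.97], [4.93, 147.93], [-75.15, 255.16], [6.16, 154.13], [-145.62, 145.62]. Speed limits (degrees/s): [136.94, 136.94, 172.46, 180, 180, 180].

## Interface

Orientations are given as a 3x3 rotation matrix whose columns are the frame's x, y, z axes.
In Python, from rig import r gives the robot as it stands.
- The arm moves only by the tool servo_tool, never from a script. Its argument "commands" is a list that holds one entry, the list of rows, each a list of 7 numbers: the turn, a rotation vector about the tool's x, y, z in rad, then the shift along the tool's x, y, z in m, then the opening, from 0 (shut) to 1 (fully open). In form: [[[wx, wy, wz, x, y, z, jaw], ...]]. A call has exactly 8 rows; each row shifts and turns the commanded pose from where the row before left it, along the tool's axes as they then stand; what a row does not reach is not made up. A row lasts 1/8 s, in which the tool goes at most 62.5 mm and 10.7 degrees, less where a joint would pass 70% of its speed; a pose out of reach is approached as far as the arm can. A call is refused whole if a number of a shift passes 0.0625 or a number of a turn 0.188, either way. A call with a gripper value outside its range is refused whole. The fingers move at their own pace and stop on an object; "squeeze" is the grip in N (left out, the last holds). Time passes only in rows, so rows that do not move let the fingers close, or fill a call up. It gives the time, the measured TCP pose, the force, the opening and the grip force at its end, in the units of the state.
- r.read_state(): the state, without advancing time (a new reading comes with each control period).
- r.read_camera(name): name is "scene" or "top" or "wrist"; returns the picture (384x512x3 uint8, red, green, blue); there is no depth.
- r.camera_params(name): a dict with "fx", "fy", "cx", "cy" (pixels), "R" (3x3) and "t" (3): a world point X has camera coordinates R X + t. Camera axes: x right, y down, z forward; pixel columns grow to the right and rows downward; lengths in mm; the calibration is good to about 2 mm. The wrist camera is an equidistant fisheye: a pixel r from the principal point sees the ray r / f radians off the axis. A picture is of the moment at which its call begins: read the wrist's pose just before it. camera_params takes no time and is no camera call; for the wrist camera it gives the pose at the moment of the call.
- r.close_job(): hands the job in; it is judged then, once.
Trained networks look in the newest picture that a camera, given by its name, has taken for a name from the list of things; names that differ only in an ending like _2 or _b are one class to them, and where a whole thing is asked for, a point or a joint stands for the part that bears it (a point fixed in the world has none). Each returns a list of dicts, best first, with "score" (0 to 1); they miss things now and then, are a little off and sometimes report something else, mostly with a low value. They report only what shows in the picture. A call takes as long as a camera call.
- r.search_frame(target, camera): "location" ([column, row] in pixels, amid what is visible of it).
The state is a dict: "time_s": time; "joints": joint angles; "qd": joint speeds; "joint_torque": joint torques, N m; "ee_pos": TCP position; "ee_rot": TCP orientation; "contact_force": force on the tool from outside, world axes, zero at the start; "ft_torque": the same for the moment, N m; "opening": finger opening in mm; "gripper_force": force on a finger pad.
Only numpy, scipy, OpenCV 4.12 (cv2) and the standard library are available. Lean on these libraries where they do the work, as an engineer would, in place of code of your own. Each camera call takes 0.05 s, during which the arm holds its last target. There are 200 camera calls.

## Task

A colleague with tongs needs a vial from the small blue lead-lined safe. Push the black knob of the barrel bolt on its front fully aside, away from the lever, so that the bolt leaves the lid's staple, then press the red pad of the lever all the way down to its stop so that the heavy lid is raised, and finish while holding it there. Use the fingertips only: grip nothing, leave the lid itself to the lever, and do not shift the other things on the bench.

Things in the scene. Friction and masses are not known exactly. Their poses are not given: they have to be found in the camera images.
- safe: Blue lead-lined box fixed on the bench, 130 (x) x 150 (y) mm, walls 100 mm high, with a steel lid 16 mm thick (yellow panel on top, top at z = 120 mm) hinged along its rear edge. Origin: centre of its underside on the bench, z up, -x is its front (towards the robot, turned by up to about 0.4 rad), +y its left. The barrel bolt is on the front face, the lever along the right (-y) side.
- bolt_knob (a point): Centre of the bolt's black ball knob, 17 mm in diameter, on a brass stem 7.6 mm thick that rises from the bolt rod forward and up at 45 degrees. With the bolt shut the knob is at (-105, 18, 103) mm in the safe's frame; the rod lies at (-77, y, 75) mm, and everything else on the front face stays behind x = -86 mm, so the space on either side of the knob is free.
- bolt (a joint): Travel of the bolt along the safe's +y (to its left, away from the lever): 0 is shut, 0.032 m is its end stop. Beyond 0.025 m it is clear of the staple of the lid; before that the lid cannot rise. It slides with about 3 N of friction and stays where it is left. It starts within 4 mm of shut.
- lever_pad (a point): Centre of the upper face of the red palm pad, 52 mm along the lever x 40 mm across, at the long front end of the lever. The lever swings in the safe's x-z plane about a pivot at (-15, -93, 102) mm in the safe's frame; the pad lies 160 mm in front of the pivot and its upper face 12 mm above the lever's middle line. At rest its upper face is at about (-169, -93, 146) mm, pressed to the stop at about (-169, -93, 58) mm.
- lever (a joint): Angle of the lever, rad: 0 is at rest (the pad end 0.20 rad above level), grows as the pad is pressed down, 0.55 is the stop (0.35 rad below level). A roller on the short rear arm, 50 mm behind the pivot, lifts a lug on the right side of the lid. The pad needs some 5 to 17 N straight down, most at the start, and slides a few mm under a fingertip that goes straight down; the lid falls shut and the pad comes up again when it is let go.
- lid (a joint): Opening angle of the heavy lid (about 1.5 kg, 150 mm from hinge to front edge), rad: 0 is shut; with the lever on its stop it stands at about 0.72. Its raised front edge comes to about x = -40 mm, z = 210 mm in the safe's frame, its staple to about (-65, -30, 165) mm.
- small_bottle: Bystander: white bottle with a blue cap, 52 mm in diameter, 115 mm high, standing to the front left of the safe. Origin: centre of its underside.
- petri_dish: Bystander: covered petri dish, 60 mm in diameter, 14 mm high, on the bench to the right of the lever. Origin: centre of its underside.
- tweezers: Bystander: steel tweezers, 131 x 18 x 9 mm, lying on the bench to the left of the safe. Origin: centre of the underside.
- amber_jar: Bystander: dark amber jar with a black cap, 64 mm in diameter, 115 mm high, standing on the left of the bench. Origin: centre of its underside.
- tape: Bystander: yellow roll of tape lying flat, 62 mm in diameter, 18 mm high, at the front right of the bench. Origin: centre of its underside.

How it is judged (in metres and radians):
On the way, in this order (a step that is already met when the one before it is completed fails the run):
1. the bolt is pushed clear of the staple while the lid is still shut (value of joint bolt above 0.025 m and value of joint lid below 0.06 rad), for 0.2 s.
2. the lever is pressed down to its stop by the fingers and the lid stands raised (value of joint lever above 0.47 rad and value of joint lid above 0.62 rad and contact force between the fingers and lever above 1.5 N), for 0.3 s.
At the end, for the whole second after the job is handed in: The bolt is back by more than 25 mm, the fingers press on the lever (more than 1.5 N) and hold it at more than 0.47 rad (of 0.55), and the lid rests raised on the lever at more than 0.62 rad, steady within 0.1 rad/s (all of step 2 and value of joint bolt above 0.025 m and velocity of joint lid between -0.1 and 0.1 rad/s); the arm keeps its last pose, push and grip.
It fails at once if the robot lifts or pushes the lid itself instead of using the lever (contact force between any of the fingers, the arm and lid above 3 N).
It fails at once if a bystander is shifted by more than 25 mm, lifted or knocked over (distance of any of small_bottle, petri_dish, tweezers, amber_jar, tape from where it was at the start of the episode above 0.025 m or angle between any of small_bottle, amber_jar's own z axis and vertical above 0.3 rad).
It also fails if it takes over 40 s, if anything falls off the work surface, if the arm or the gripper's body presses on something with over 40 N, if the wrist force passes 120 N, or if a joint passes its speed limit or range.

## Working session

There is one attempt and no reset: what is moved stays moved. The work goes in short steps, Python scripts to look and compute and a tool call to move; the robot and the scene stay as the last step left them, time stands still between calls to the robot, and variables do not carry over. Pictures are saved under pics/ and viewed, at most 10 in all, crops included, and the job is handed in when it is done.

Besides the shell and the picture viewer there is one more tool, called by a JSON object that holds its "name" and its "arguments". servo_tool: Moves the arm, as the interface text tells. Its arguments: {"type":"object","properties":{"commands":{"type":"array","items":{"type":"array","items":{"type":"array","items":{"type":"number"}}}},"squeeze":{"type":"number"}},"required":["commands"]}

```bash
mkdir -p pics; ls
python3 - <<'E'
from rig import r
import cv2, numpy as np
for c in ("scene","top"):
    im=r.read_camera(c); cv2.imwrite(f"pics/{c}0.png",im[:,:,::-1])
    p=r.camera_params(c); print(c,{k:np.round(v,3).tolist() for k,v in p.items()})
    for n in ("safe","bolt_knob","lever_pad","small_bottle","petri_dish","tape"):
        print(n,[(np.round(d["location"],1).tolist(),round(d["score"],2)) for d in r.search_frame(n,c)[:2]])
print(r.read_state())
a=cv2.imread("pics/scene0.png");b=cv2.imread("pics/top0.png")
E
```

```text
pics
scene {'fx': 410.296, 'fy': 410.296, 'cx': 246.126, 'cy': 196.471, 'R': [[-0.88, -0.475, -0.01], [-0.247, 0.475, -0.844], [0.406, -0.741, -0.535]], 't': [489.709, 224.909, 878.077]}
safe [([227.7, 186.7], 0.63), ([254.5, 313.2], 0.54)]
bolt_knob [([251.6, 191.5], 0.51)]
lever_pad [([283.4, 166.3], 0.77)]
small_bottle [([246.4, 233.9], 0.82)]
petri_dish []
tape [([347.7, 202.5], 0.5)]
top {'fx': 392.338, 'fy': 392.338, 'cx': 255.852, 'cy': 193.694, 'R': [[0.015, -1.0, 0.006], [-0.993, -0.016, -0.115], [0.115, -0.004, -0.993]], 't': [-2.928, 555.227, 1246.823]}
safe [([282.2, 162.5], 0.56)]
bolt_knob []
lever_pad [([308.4, 201.8], 0.7)]
small_bottle [([311.5, 206.2], 0.63), ([233.5, 208.6], 0.58)]
petri_dish [([329.8, 153.5], 0.54)]
tape [([328.9, 256.9], 0.71), ([270.8, 191.7], 0.63)]
{'time_s': 0.7, 'joints': array([-6.46308428e+01,  2.42400828e+01,  9.33859781e+01,  6.44972450e-04,
        6.23701256e+01, -1.08726173e+00]), 'qd': array([ 0.13364965,  0.0336906 , -0.05256452, -0.06055935, -0.08723673,
       -0.00218877]), 'joint_torque': array([ 1.06277791e-04, -5.44419122e+01, -2.74001008e+01,  6.42193062e-02,
        1.65803719e-02, -2.28380600e-05]), 'ee_pos': array([ 278.48741695, -559.52744118,  239.69711092]), 'ee_rot': array([[ 8.95275821e-01,  4.45512293e-01,  3.75290393e-05],
       [ 4.45512294e-01, -8.95275819e-01, -5.58684917e-05],
       [ 8.70874158e-06,  6.67373582e-05, -9.99999998e-01]]), 'contact_force': array([ 0.35882277, -0.59622629,  0.67997187]), 'ft_torque': array([0.04138133, 0.00429476, 0.02855203]), 'gripper_force': 0.0, 'opening': 87.5963297705731}
```

View pics/scene0.png

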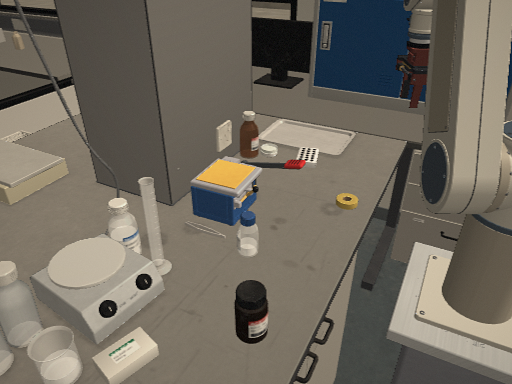

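Run:
```python
import cv2
b=cv2.imread("pics/top0.png")
cv2.imwrite("pics/topc.png",cv2.resize(b[110:290,180:380],None,fx=3.3,fy=3.3,interpolation=cv2.INTER_CUBIC))
```

```text
(no output)
```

View pics/topc.png

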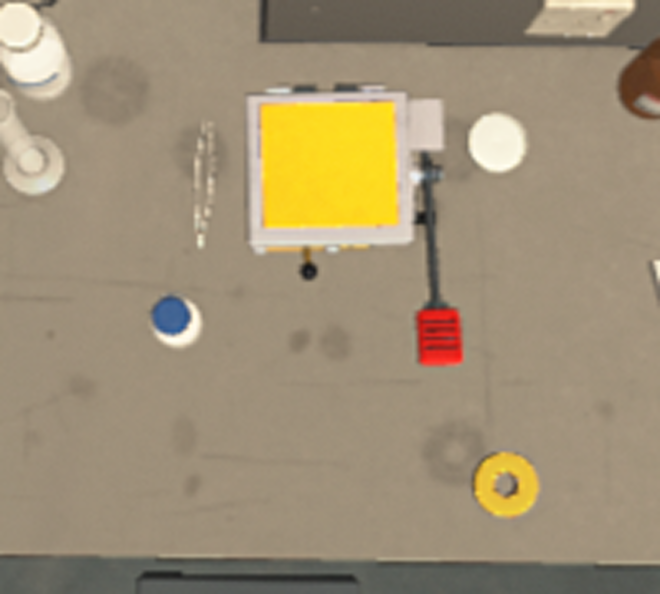

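The scene picture shows the safe at about (227,190), with the knob near (257,189) and the red pad near (295,164). In the top crop the knob is at (308,270), which is full px (273.3,191.8). The red pad is at (439,337), which is (313,212), and the panel is nearly square to the image. Next I fit the safe's pose from the panel, knob and pad.

```bash
cat > h.py <<'E'
import numpy as np, cv2
from rig import r
P={c:r.camera_params(c) for c in("top","scene")}
def ray(c,uv,z):
    p=P[c];R=np.array(p["R"]);t=np.array(p["t"])
    d=R.T@np.array([(uv[0]-p["cx"])/p["fx"],(uv[1]-p["cy"])/p["fy"],1]);o=-R.T@t
    return o+d*(z-o[2])/d[2]
def proj(c,X):
    p=P[c];v=np.array(p["R"])@np.asarray(X,float)+np.array(p["t"])
    return np.array([p["cx"]+p["fx"]*v[0]/v[2],p["cy"]+p["fy"]*v[1]/v[2]])
E
python3 - <<'E'
from h import *
from scipy.optimize import least_squares
def blob(im,lo,hi,box):
    h=cv2.cvtColor(im,cv2.COLOR_BGR2HSV);m=cv2.inRange(h,lo,hi);k=np.zeros_like(m);x0,y0,x1,y1=box;k[y0:y1,x0:x1]=m[y0:y1,x0:x1]
    n,l,s,c=cv2.connectedComponentsWithStats(k);i=1+s[1:,4].argmax();cs,_=cv2.findContours((l==i).astype(np.uint8),0,2)
    return s[i],c[i],cs[0]
im={"top":cv2.imread("pics/top0.png"),"scene":cv2.imread("pics/scene0.png")}
obs=[]
box={"top":(240,120,330,230),"scene":(180,140,310,220)}
for c in im:
    s,ce,ct=blob(im[c],(18,120,120),(35,255,255),box[c]); print(c,"yellow",s,ce); X=ray(c,ce,120);print(X)
    obs.append((c,ce,(0,0,120),'panel'))
    W=np.array([ray(c,q[0],120)[:2] for q in ct],np.float32); print(cv2.minAreaRect(W))
    s,ce,_=blob(im[c],(0,150,100),(8,255,255),box[c]); print("red",s,ce,ray(c,ce,146)); obs.append((c,ce,(-169,-93,144 if c=='top' else 141),'pad'))
obs.append(("top",np.array([273.3,191.8]),(-105,19,103),'knob'))
print("knob",ray("top",(273.3,191.8),103))
h=cv2.cvtColor(im["scene"],cv2.COLOR_BGR2GRAY);print(h[180:200,246:268])
def T(x,q):
    c,s=np.cos(x[2]),np.sin(x[2]);return (x[0]+c*q[0]-s*q[1],x[1]+s*q[0]+c*q[1],q[2])
f=lambda x:np.concatenate([proj(c,T(x,q))-uv for c,uv,q,n in obs if n!='panel' ])
s=least_squares(f,[620,-70,0]);print(s.x,np.round(s.fun,1))
print(T(s.x,(-105,18,103)),T(s.x,(-169,-93,146)),T(s.x,(0,0,120)))
E
```

```text
top yellow [ 259  141   42   38 1545] [279.17864078 159.42135922]
[651.94054482 -63.70074315 120.        ]
((652.0126342773438, -64.39630126953125), (115.41608428955078, 125.25907897949219), 0.9710519909858704)
red [306 203  14  18 215] [312.70697674 211.78604651] [ 490.88089197 -162.47419254  146.        ]
scene yellow [196 160  59  29 988] [225.73178138 173.51720648]
[647.89907933 -55.13175875 120.        ]
((650.2904663085938, -58.830963134765625), (116.97095489501953, 127.73385620117188), 2.139430522918701)
red [285 160  20   9 136] [294.48529412 163.71323529] [ 486.03898305 -147.23881963  146.        ]
knob [553.71174328 -47.53140391 103.        ]
[[168 169 174 189 191 168 161 134  44  53 101 126 124 123 123 122 125 122
  122 121 123 122]
 [169 175 190 192 171 162 135  55  57  57 100 127 124 123 123 124 124 126
  124 123 123 123]
 [174 189 193 170 154 123  59  61  60  54 102 127 126 125 124 124 123 123
  122 123 123 126]
 [190 193 174 155 141 113  63  64  58  54 100 127 124 123 124 123 124 121
  121 121 122 124]
 [195 176 156 139 143 136  60  62  62  59  99 126 124 124 125 125 1
[... 1010 characters left out ...]
117 119 120 121 122
  121 121 122 122]
 [168  76  65  68  66  68  67  69  70  74  92 115 114 117 119 121 121 120
  121 121 120 121]
 [144  55  68  67  67  68  68  71  73  71  91 115 118 119 118 122 121 123
  122 121 121 121]
 [ 54  66  68  68  68  69  70  75  68  69  93 117 117 117 119 121 120 121
  122 122 122 122]
 [ 64  67  67  69  67  71  74  70  65  74 103 121 120 119 118 122 121 120
  121 122 124 121]]
[ 6.58693201e+02 -6.55009813e+01  1.47029166e-02] [-0.6 -0.   0.1 -0.9  0.2  0.1]
(np.float64(553.4399074453612), np.float64(-49.04667745290588), 103) (np.float64(491.0787898885219), np.float64(-160.97563267478796), 146) (np.float64(658.6932013864002), np.float64(-65.5009812838563), 120)
```

The fit agrees across both cameras: residuals are under 1 px. It gives yaw ≈ 0.015, the knob at (553.5,-48,103) and the pad at (491,-161,146). I'll shut the jaws, square up the tool and move to the lever side of the knob.

{"name": "servo_tool", "arguments": {"commands": [[[0, 0, 0.1485, 0, 0, 0, 0], [0, 0, 0.1485, 0, 0, 0, 0], [0, 0, 0.1485, 0, 0, 0, 0], [0, 0, 0, 0.028, -0.047, 0, 0], [0, 0, 0, 0.028, -0.047, 0, 0], [0, 0, 0, 0.028, -0.047, 0, 0], [0, 0, 0, 0.028, -0.047, 0, 0], [0, 0, 0, 0.028, -0.047, 0, 0]]], "squeeze": 15}}

```text
time_s: 1.7
ee_pos: [415.4, -320.8, 239.9]
ee_rot: [[1.0, 0.016, 0.001], [0.016, -1.0, -0.0], [0.001, 0.0, -1.0]]
contact_force: [0.6, -0.4, -1.3]
opening: 11.7
gripper_force: 0.0
```

{"name": "servo_tool", "arguments": {"commands": [[[0, 0, 0, 0.028, -0.047, 0, 0], [0, 0, 0, 0.028, -0.047, 0, 0], [0, 0, 0, 0.028, -0.047, 0, 0], [0, 0, 0, 0.028, -0.047, 0, 0], [0, 0, 0, 0.028, -0.047, 0, 0], [0, 0, 0, 0, 0, 0, 0], [0, 0, 0, 0, 0, 0, 0], [0, 0, 0, 0, 0, 0, 0]]]}}

```text
time_s: 2.7
ee_pos: [550.2, -86.1, 239.7]
ee_rot: [[1.0, 0.015, -0.0], [0.015, -1.0, -0.0], [-0.0, 0.0, -1.0]]
contact_force: [0.3, -0.2, -0.9]
opening: 0.4
gripper_force: 0.0
```

{"name": "servo_tool", "arguments": {"commands": [[[0, 0, 0, 0, 0, 0.035, 0], [0, 0, 0, 0, 0, 0.035, 0], [0, 0, 0, 0, 0, 0.035, 0], [0, 0, 0, 0, 0, 0.022, 0], [0, 0, 0, 0, 0, 0, 0], [0, 0, 0, 0, -0.005, 0, 0], [0, 0, 0, 0, -0.005, 0, 0], [0, 0, 0, 0, 0, 0, 0]]]}}

```text
time_s: 3.7
ee_pos: [551.1, -74.7, 113.6]
ee_rot: [[1.0, 0.017, 0.002], [0.017, -1.0, -0.0], [0.002, 0.0, -1.0]]
contact_force: [-0.6, -0.9, -0.6]
opening: 0.1
gripper_force: 0.0
```

Run:
```python
from h import *
im=r.read_camera("top"); s=r.read_state(); print(s["ee_pos"],s["contact_force"])
w=r.read_camera("wrist")
a=cv2.resize(im[140:240,240:340],(400,400),interpolation=2);b=cv2.resize(w,(400,300))
o=np.zeros((400,800,3),np.uint8);o[:,:400]=a;o[:300,400:]=b;cv2.imwrite("pics/a1.png",o[:,:,::-1])
```

```text
[551.03804649 -74.77122121 113.45325831] [-0.0150775  -0.10428198 -0.33093856]
```

View pics/a1.png

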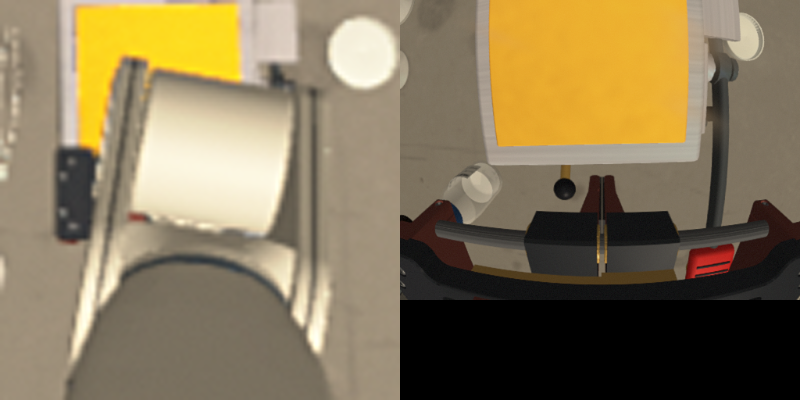

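In the wrist view the closed fingertips at (603,185) stand just right of the black knob at (565,188), with nothing in between. The bottle is well off to the left. Pushing now.

{"name": "servo_tool", "arguments": {"commands": [[[0, 0, 0, 0, -0.005, 0, 0], [0, 0, 0, 0, -0.005, 0, 0], [0, 0, 0, 0, -0.005, 0, 0], [0, 0, 0, 0, -0.005, 0, 0], [0, 0, 0, 0, -0.005, 0, 0], [0, 0, 0, 0, -0.004, 0, 0], [0, 0, 0, 0, 0, 0, 0], [0, 0, 0, 0, 0, 0, 0]]]}}

```text
time_s: 4.8
ee_pos: [550.4, -45.8, 112.7]
ee_rot: [[1.0, 0.016, 0.001], [0.016, -1.0, 0.0], [0.001, -0.0, -1.0]]
contact_force: [0.5, 0.4, 0.6]
opening: 0.4
gripper_force: 0.0
```

{"name": "servo_tool", "arguments": {"commands": [[[0, 0, 0, 0, -0.002, 0, 0], [0, 0, 0, 0, -0.002, 0, 0], [0, 0, 0, 0, -0.001, 0, 0], [0, 0, 0, 0, -0.001, 0, 0], [0, 0, 0, 0, 0, 0, 0], [0, 0, 0, 0, 0, 0, 0], [0, 0, 0, 0, 0, 0, 0], [0, 0, 0, 0, 0, 0, 0]]]}}

```text
time_s: 5.8
ee_pos: [550.2, -40.0, 112.7]
ee_rot: [[1.0, 0.016, 0.0], [0.016, -1.0, 0.0], [0.0, -0.0, -1.0]]
contact_force: [0.9, -1.8, -0.6]
opening: 0.4
gripper_force: 0.8
```

Run:
```python
from h import *
w=r.read_camera("wrist"); print(r.read_state()["contact_force"])
cv2.imwrite("pics/a2.png",cv2.resize(w[150:320,100:400],None,fx=2.6,fy=2.6,interpolation=2)[:,:,::-1])
```

```text
[ 1.15063508 -1.69661166 -1.47526544]
```

View pics/a2.png

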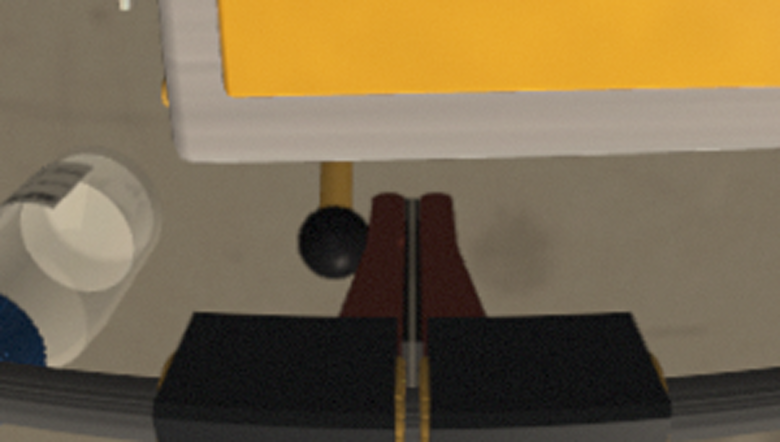

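The knob rests against the left flank of the fingers. The tips are tapered, so contact came later than I planned. I'll keep pushing until the force shows the stop.

{"name": "servo_tool", "arguments": {"commands": [[[0, 0, 0, 0, -0.002, 0, 0], [0, 0, 0, 0, -0.002, 0, 0], [0, 0, 0, 0, -0.001, 0, 0], [0, 0, 0, 0, 0, 0, 0], [0, 0, 0, 0, 0, 0, 0], [0, 0, 0, 0, 0, 0, 0], [0, 0, 0, 0, 0, 0, 0], [0, 0, 0, 0, 0, 0, 0]]]}}

```text
time_s: 6.85
ee_pos: [550.0, -35.0, 112.7]
ee_rot: [[1.0, 0.016, -0.0], [0.016, -1.0, 0.0], [-0.0, -0.0, -1.0]]
contact_force: [0.5, -2.5, -0.2]
opening: 0.2
gripper_force: 1.2
```

{"name": "servo_tool", "arguments": {"commands": [[[0, 0, 0, 0, -0.001, 0, 0], [0, 0, 0, 0, -0.001, 0, 0], [0, 0, 0, 0, -0.001, 0, 0], [0, 0, 0, 0, 0, 0, 0], [0, 0, 0, 0, 0, 0, 0], [0, 0, 0, 0, 0, 0, 0], [0, 0, 0, 0, 0, 0, 0], [0, 0, 0, 0, 0, 0, 0]]]}}

```text
time_s: 7.85
ee_pos: [550.1, -34.2, 112.7]
ee_rot: [[1.0, 0.017, 0.0], [0.017, -1.0, -0.003], [0.0, 0.003, -1.0]]
contact_force: [-0.1, -15.2, -0.5]
opening: 0.8
gripper_force: 7.9
```

The force rose to 15 N with almost no travel, so the bolt is on its end stop. Now I back off, lift and go above the pad.

{"name": "servo_tool", "arguments": {"commands": [[[0, 0, 0, 0, 0.01, 0, 0], [0, 0, 0, 0, 0.01, 0, 0], [0, 0, 0, 0, 0, -0.045, 0], [0, 0, 0, 0, 0, -0.045, 0], [0, 0, 0, -0.021, 0.036, 0, 0], [0, 0, 0, -0.021, 0.036, 0, 0], [0, 0, 0, -0.021, 0.036, 0, 0], [0, 0, 0, 0, 0, 0, 0]]]}}

```text
time_s: 8.85
ee_pos: [487.7, -162.6, 202.7]
ee_rot: [[1.0, 0.013, -0.001], [0.013, -1.0, 0.0], [-0.001, -0.0, -1.0]]
contact_force: [0.2, -0.0, -1.1]
opening: 0.5
gripper_force: 0.0
```

Run:
```python
from h import *
w=r.read_camera("wrist"); s=r.read_state();print(s["ee_pos"],s["contact_force"])
cv2.imwrite("pics/a3.png",cv2.resize(w,None,fx=1.5,fy=1.5)[:,:,::-1])
```

```text
[ 488.52853002 -161.70916363  202.7237242 ] [0.12369114 0.61845589 0.83722129]
```

View pics/a3.png

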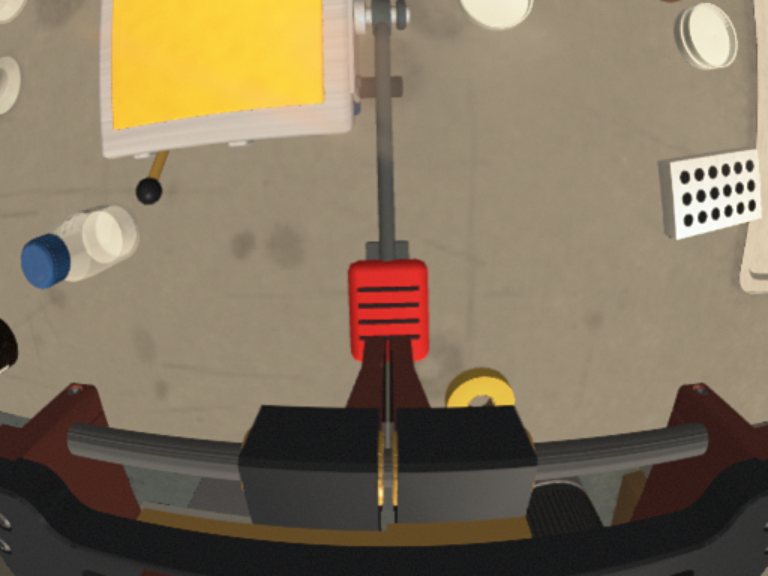

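The knob at (148,190) is well to the left, so the bolt is open. The fingers are centred across the red pad. Now I press straight down.

{"name": "servo_tool", "arguments": {"commands": [[[0, 0, 0, 0.002, 0, 0.025, 0], [0, 0, 0, 0, 0, 0.01, 0], [0, 0, 0, 0, 0, 0.008, 0], [0, 0, 0, 0, 0, 0.008, 0], [0, 0, 0, 0, 0, 0.008, 0], [0, 0, 0, 0, 0, 0.008, 0], [0, 0, 0, 0, 0, 0, 0], [0, 0, 0, 0, 0, 0, 0]]]}}

```text
time_s: 9.9
ee_pos: [489.6, -160.4, 135.9]
ee_rot: [[1.0, 0.017, -0.004], [0.017, -1.0, 0.001], [-0.003, -0.001, -1.0]]
contact_force: [-6.9, -0.3, 8.2]
opening: 0.4
gripper_force: 4.3
```

{"name": "servo_tool", "arguments": {"commands": [[[0, 0, 0, 0, 0, 0.008, 0], [0, 0, 0, 0, 0, 0.008, 0], [0, 0, 0, 0, 0, 0.008, 0], [0, 0, 0, 0, 0, 0.008, 0], [0, 0, 0, 0, 0, 0.008, 0], [0, 0, 0, 0, 0, 0.008, 0], [0, 0, 0, 0, 0, 0, 0], [0, 0, 0, 0, 0, 0, 0]]]}}

```text
time_s: 10.9
ee_pos: [491.4, -160.7, 87.9]
ee_rot: [[1.0, 0.017, 0.0], [0.017, -1.0, -0.0], [0.0, 0.0, -1.0]]
contact_force: [0.1, -0.3, 0.0]
opening: 0.1
gripper_force: 0.4
```

Run:
```python
from h import *
w=r.read_camera("wrist"); s=r.read_state();print(s["ee_pos"],s["contact_force"])
sc=r.read_camera("scene")
o=np.zeros((600,800,3),np.uint8);o[:300,:400]=cv2.resize(w,(400,300));o[:,400:]=cv2.resize(sc[100:250,200:300],(400,600));cv2.imwrite("pics/a4.png",o[:,:,::-1])
```

```text
[ 491.39228623 -160.82308039   87.88167411] [-0.51974246  0.34265277  1.05016955]
```

View pics/a4.png

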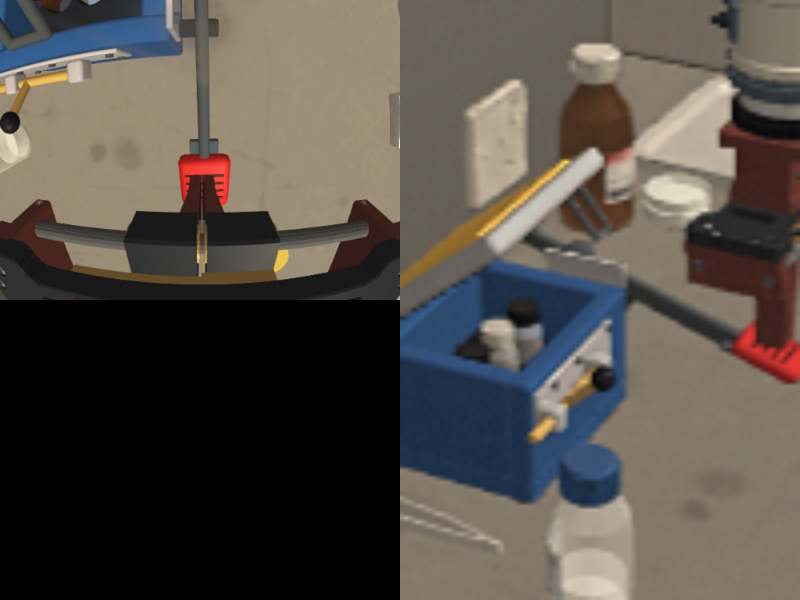

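The lid is raised and the fingertips are on the red pad at (203,185), with about 12 mm left to the stop. I'll press on until the force rises.

{"name": "servo_tool", "arguments": {"commands": [[[0, 0, 0, 0, 0, 0.003, 0], [0, 0, 0, 0, 0, 0.003, 0], [0, 0, 0, 0, 0, 0.002, 0], [0, 0, 0, 0, 0, 0.002, 0], [0, 0, 0, 0, 0, 0, 0], [0, 0, 0, 0, 0, 0, 0], [0, 0, 0, 0, 0, 0, 0], [0, 0, 0, 0, 0, 0, 0]]]}}

```text
time_s: 12.0
ee_pos: [492.8, -161.2, 78.7]
ee_rot: [[1.0, 0.016, 0.004], [0.016, -1.0, -0.001], [0.004, 0.001, -1.0]]
contact_force: [2.1, 2.1, 8.2]
opening: 0.4
gripper_force: 3.4
```

{"name": "servo_tool", "arguments": {"commands": [[[0, 0, 0, 0, 0, 0.001, 0], [0, 0, 0, 0, 0, 0.001, 0], [0, 0, 0, 0, 0, 0.001, 0], [0, 0, 0, 0, 0, 0, 0], [0, 0, 0, 0, 0, 0, 0], [0, 0, 0, 0, 0, 0, 0], [0, 0, 0, 0, 0, 0, 0], [0, 0, 0, 0, 0, 0, 0]]]}}

```text
time_s: 13.0
ee_pos: [493.1, -161.3, 77.8]
ee_rot: [[1.0, 0.016, 0.005], [0.016, -1.0, -0.001], [0.005, 0.001, -1.0]]
contact_force: [-5.1, 5.9, 33.3]
opening: 0.6
gripper_force: 16.5
```

The force is 33 N at z = 77.8 with hardly any further travel, so the lever is on its stop. I'll hold for a second and check.

{"name": "servo_tool", "arguments": {"commands": [[[0, 0, 0, 0, 0, 0, 0], [0, 0, 0, 0, 0, 0, 0], [0, 0, 0, 0, 0, 0, 0], [0, 0, 0, 0, 0, 0, 0], [0, 0, 0, 0, 0, 0, 0], [0, 0, 0, 0, 0, 0, 0], [0, 0, 0, 0, 0, 0, 0], [0, 0, 0, 0, 0, 0, 0]]]}}

```text
time_s: 14.0
ee_pos: [493.2, -161.2, 77.8]
ee_rot: [[1.0, 0.016, 0.005], [0.016, -1.0, -0.001], [0.005, 0.001, -1.0]]
contact_force: [-3.9, 5.9, 33.8]
opening: 0.2
gripper_force: 16.5
```

Run:
```python
from h import *
w=r.read_camera("wrist"); s=r.read_state();print(s["ee_pos"],s["contact_force"])
sc=r.read_camera("scene")
o=np.zeros((600,800,3),np.uint8);o[:300,:400]=cv2.resize(w,(400,300));o[:,400:]=cv2.resize(sc[100:250,200:300],(400,600));cv2.imwrite("pics/a5.png",o[:,:,::-1])
```

```text
[ 493.14109765 -161.26572204   77.76739694] [-4.59784337  5.3554666  33.02800966]
```

View pics/a5.png

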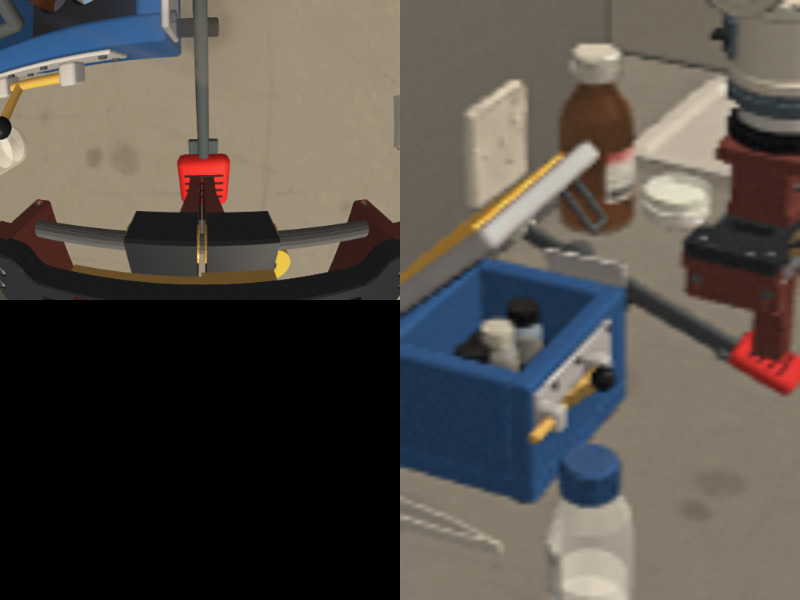

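The lid stands steeply open, the pad is down under the fingertips at (203,185), the bolt is drawn and the other things look undisturbed. The force is steady at 33 N, so I'll hand it in.

```bash
python3 -c "
from rig import r
print(r.close_job())"
```

```text
the job is handed in; nothing more can be done
None
```

I pushed the bolt to its end stop and pressed the lever down to its stop; the lid was raised and the fingertips were holding the pad at about 33 N when I handed the job in at about 14 s; no verdict came back.

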